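# Dial open the galley's lock box

### The job

Open the grey steel lock box on the galley counter with its combination: turn the dial right (clockwise) to 60, left to 84, then right to 76 and carry on slowly to the right until you feel the bolt come up against its stop, without forcing it. Then raise the lid by its bow handle and leave it standing open, well past half way to upright. Leave the things around the box where they are.

Things in the scene. Friction and masses are not known exactly. Their poses are not given: they have to be found in the camera images.
- dial (a joint): Angle of the black combination dial on the lid, in rad; grows as it turns left (counter-clockwise from above). 100 numbers a turn: number at the index = value / 0.06283 (60 = 3.770, 84 = 5.278, 76 = 4.775 rad). Starts between 76 and 84; stays where it is left. Meet 60 and 84 within 1.5 numbers. If one is overrun, turn left a whole turn and begin again, right to 60.
- dial_knob (a point): On the dial's axis, half-way up its round fluted knob: 40 mm across, 31 mm high, standing on the dial's flat flange, 74 mm across, whose top is 15.5 mm below this point; the lid's top is 26.5 mm below it. The axis is upright with the lid shut. The fixed steel ring round the dial is 96 mm across, 5 mm high.
- dial_zero (a point): Middle of the wide white bar that marks 0 on the dial's flange, 29.5 mm from the axis. White lines run round the flange, numbers growing clockwise: long lines at every 10, middling at 5, 15 and so on, short at every 2; no figures.
- dial_index (a point): The short black index line on the steel ring round the dial, on the hinge side of the dial, 43 mm from its axis: the dial's number is read here.
- strike: Steel strike in the box under the dial, out of sight, which holds the hooked bolt. After 60 and 84, a sprung fence drops in as the dial passes 78 to 74 to the right; from there the dial draws the bolt to a stop on the strike. The strike is adjustable, so the stop comes anywhere from 69 to 57, and only within 1 number of it is the lid free. No stop by 55: begin again. Origin 114 mm before the box's centre.
- dial_spindle (a point): At the foot of the dial's spindle, on its axis, level with the lid's top. The dial turns with 0.03 to 0.07 N m, and with 0.05 to 0.1 N m while it draws the bolt; from the stop on the torque climbs by 0.1 to 0.3 N m for each further number. A further 0.1 N m shows the stop; a further 0.2 N m (12 N on the bolt) forces the lock. The drawn bolt stays drawn when the dial is let go.
- lid (a joint): Angle of the lid in rad: 0 shut, growing as its front edge rises; 1.57 would be upright, it stops at 1.35. Balanced friction hinges hold it wherever it is left. Raising it takes 6 to 10 N upwards at the handle; if 14 N does not raise it, it is still bolted.
- lid_handle (a point): Centre of the round bar of the bow handle on the lid: 10 mm thick, 88 mm straight along the box's y axis, fixed at both ends, 40 mm above the lid's top. With the lid shut it lies 205 mm in front of the hinge line and 44 mm above it; it turns with the lid.
- lid_hinge (a point): Middle of the lid's hinge line, which runs along the box's y axis at its far top edge, 100 mm above the counter.
- lockbox: Grey steel lock box, fixed to the counter: 240 mm deep (x), 320 mm wide (y), lid top 104 mm high. Origin at the centre of its underside, z up; -x is its front towards the robot, the hinge at +x. The dial is 60 mm before its centre and 80 mm to +y (left seen from the robot), the handle 85 mm before its centre and 75 mm to -y. Its place and yaw vary.
- loaf_pan_centre (a point): Centre of the small aluminium loaf pan (170 x 90 mm, 55 mm high) standing loose to the left of the spoon. Leave alone.
- spoon_grip (a point): Handle of the wooden spoon (280 mm long, along its x) lying loose just left of the box. Leave alone.
- turntable_centre (a point): Centre of the lime plastic cake turntable (220 mm across, 30 mm high), right of the box. Leave alone.
- cake_tin_centre (a point): Centre of the white enamel cake tin (172 mm across, 96 mm high with its knob) on the turntable. Leave alone.

How it is judged:
By the outcome, as a careful person would: the job done as asked, in the order asked, and still so for the second after the job is handed in, with the robot touching nothing.
It also fails if it takes over 72 s, if anything falls off the work surface, if the arm or the gripper's body presses on something with over 40 N, if the wrist force passes 120 N, or if a joint passes its speed limit or range.

### The arm

A 7-joint arm with a two-finger parallel gripper is mounted at the origin on the work surface. World frame = base frame: x ahead of the robot, y to its left, z up, the work surface at z = 0. Lengths are in m, angles in rad, forces in N, time in s.
With the tool pointing down it reaches from about 0.425 to 0.925 m from the base axis. Payload 6.8 kg.
Tool frame: the origin (TCP) lies midway between the tips of the shut fingers; the grasp point (between the pads) lies 19 mm behind it; z points along the fingers, y is the direction in which the jaws open and shut (so a half turn about z gives the same grasp; the last joint's range is limited). The gripper opens to 85 mm and grips with 20 to 120 N. Pads are 22 mm wide; open, the fingers measure 114 mm over their backs; the gripper's body (76 mm by 85 mm) begins 54 mm behind the grasp point. The pads swing forward as they close: fully open they stand 13 mm farther back than shut.
Start: joints at [-1.352, 0.477, 0.022, 1.555, -0.011, 1.109, -0.083], TCP at [0.217, 0.639, 0.231] pointing down, gripper open.
Joint ranges: [-2.96, 2.96], [-0.34, 2.1], [-1.41, 1.46], [0.24, 2.44], [-1.37, 4.51], [0.17, 1.92], [-2.96, 2.96]. Speed limits (rad/s): [2.39, 2.39, 3.14, 3.14, 3.14, 3.14, 3.14].

### API

Orientations are given as a unit quaternion [w, x, y, z].
In Python, from station import bot gives the robot as it stands. The module is installed in compiled form; this text tells all that it offers.
- The arm moves only by the tool play_rows, never from a script. Its argument "motion" is a list of rows, each a list of 2 entries, a list of its own where there are three numbers: the shift along the tool's x, y, z as a fraction of full scale, then the turn, a rotation vector about the tool's x, y, z as a fraction of full scale. In form: [[[tx, ty, tz], [rx, ry, rz]], ...]. A call has 1 to 8 rows; each row is the pose to reach, as a shift and turn from the pose measured when the call began, along the tool's axes at that moment, turning the shorter way round; what a row does not reach only later rows make up. Full scale, the value 1, is 400 mm for a shift and 360 degrees for a turn. A row lasts 1/10 s, in which the tool goes at most 50 mm and 8.59 degrees, less where a joint would pass 70% of its speed; a pose out of reach is approached as far as the arm can. A call with a number of a shift or a turn outside -1 to 1 is refused whole. A call with a gripper value outside its range is refused whole. "fingers" is the finger opening in mm, from 0 to 85.4, set as the call begins (left out, the last holds). The fingers move at their own pace and stop on an object; "grip_force" is the grip in N (left out, the last holds). Time passes only in rows, so rows that repeat a pose let the fingers close. It gives the time, the measured TCP pose, the force and the opening at its end, in the units of the state.
- bot.get_obs(): the state, without advancing time (a new reading comes with each control period).
- bot.read_camera(name): name is "scene" or "top" or "wrist"; returns a dict with "pixels" (480x640x3 uint8, red, green, blue), "range_z" (480x640 float32, m along the optical axis (not along the pixel's ray), 0 where there is no reading), "fovy" (degrees; the focal length in pixels is half the picture's height over the tangent of half this angle, whatever the lens; pixels are square), "cx", "cy" (the principal point, pixels), "pose" (4x4, takes a point from camera to world coordinates). Camera axes: x right, y down, z forward; pixel columns grow to the right and rows downward; lengths in m; the calibration is good to about 2 mm. A picture is of the moment at which its call begins.
- bot.hand_in(): hands the job in, once; it reports no verdict.
The state is a dict: "t": time; "q": joint angles; "joint_vel": joint speeds; "joint_torque": joint torques, N m; "eef_pos": TCP position; "tool_rot": TCP orientation; "contact_force": force on the tool from outside, world axes, zero at the start; "torque": the same for the moment, N m; "gripper_width": opening from 0.0 (shut) to 1.0 (fully open).
Only numpy, scipy, OpenCV 4.12 (cv2) and the standard library are available. Lean on these libraries where they do the work, as an engineer would, in place of code of your own. Each camera call takes 0.05 s, during which the arm holds its last target.

## Working session

There is one attempt and no reset: what is moved stays moved. The work goes in short steps, Python scripts to look and compute and a tool call to move; the robot and the scene stay as the last step left them, time stands still between calls to the robot, and variables do not carry over. Pictures are saved under pics/ and viewed, and the job is handed in when it is done.

Besides the shell and the picture viewer there is one more tool, called after "Call:" by a JSON object that holds its "fn" and its "kwargs", one argument or row to a line. play_rows: Moves the arm, as the interface text tells. Shift numbers are shares of 400 mm and turn numbers shares of 360 degrees, none past 1 either way. Its arguments: {"type":"object","properties":{"motion":{"type":"array"},"fingers":{"type":"number"},"grip_force":{"type":"number"}},"required":["motion"]}

```bash
mkdir -p pics; ls; python3 - <<'E'
from station import bot
import cv2,numpy as np
o=bot.get_obs()
for k,v in o.items(): print(k,np.round(v,4))
for n in("scene","top","wrist"):
    c=bot.read_camera(n); cv2.imwrite(f"pics/{n}0.png",c["pixels"][:,:,::-1]); np.savez(f"{n}0.npz",**c)
    print(n,c["fovy"],c["cx"],c["cy"],np.round(c["pose"],3).tolist())
E
```

```text
pics
t 0.0
q [-1.3521  0.4778  0.0223  1.5564 -0.0115  1.1093 -0.0831]
joint_vel [ 0.0013  0.     -0.0001 -0.      0.0005  0.0012 -0.0001]
joint_torque [-4.00000e-04 -5.96453e+01  1.60740e+00 -2.81196e+01  1.24000e-02
  9.50000e-03 -0.00000e+00]
eef_pos [0.2165 0.6387 0.2303]
tool_rot [-1.000e-04  1.627e-01  9.867e-01 -9.000e-04]
contact_force [-0.3432 -0.2854 -0.7274]
torque [ 0.0566 -0.051  -0.0204]
gripper_width 1.0004
scene 45.62641530721552 317.21586445096256 239.2378757189872 [[0.275, 0.726, -0.631, 1.255], [0.961, -0.213, 0.174, -0.178], [-0.008, -0.654, -0.756, 0.896], [0.0, 0.0, 0.0, 1.0]]
top 47.644995851220855 318.8331458791088 242.2893591439106 [[0.022, -0.983, 0.181, 0.364], [-0.999, -0.018, 0.027, 0.003], [-0.023, -0.182, -0.983, 1.188], [0.0, 0.0, 0.0, 1.0]]
wrist 67.75862420323695 316.8694012500992 237.03190558367208 [[0.321, 0.905, 0.281, 0.144], [0.947, -0.306, -0.097, 0.662], [-0.002, 0.297, -0.955, 0.373], [0.0, 0.0, 0.0, 1.0]]
```

View pics/scene0.png

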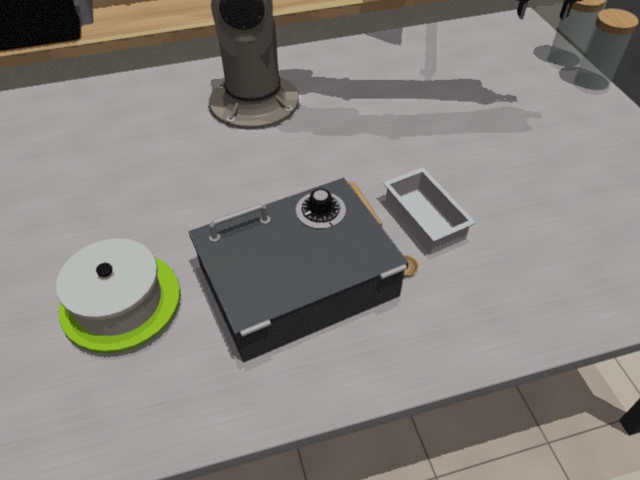

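View pics/top0.png

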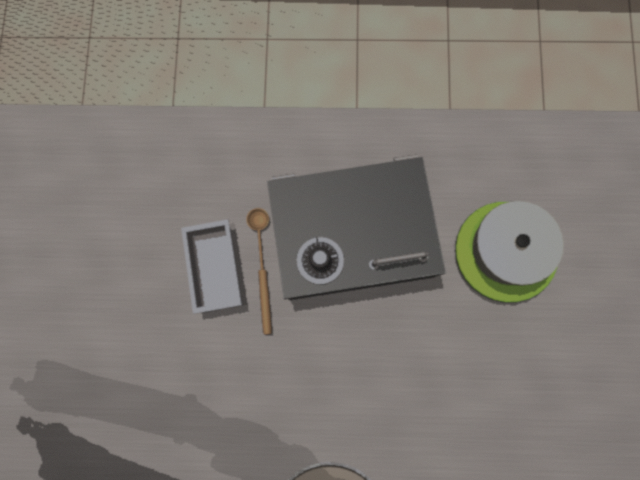

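View pics/wrist0.png

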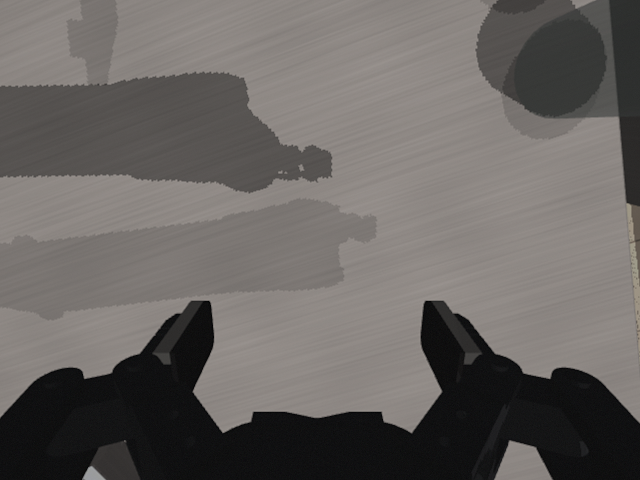

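Scene: the dial is at about (320,205) and the handle bar runs (214,230)–(264,212). Top: the knob is at about (320,258), the handle at (373,265)–(424,258), and the lid corners at (268,180), (421,158), (443,273), (285,297). Next I'll measure these.

```bash
cat > h.py <<'E'
import numpy as np,cv2
from scipy.spatial.transform import Rotation as R
def K(c):
    f=240/np.tan(np.radians(float(c["fovy"]))/2); return f,float(c["cx"]),float(c["cy"])
def ray(c,u,v):
    f,cx,cy=K(c); d=c["pose"][:3,:3]@np.array([(u-cx)/f,(v-cy)/f,1]); return c["pose"][:3,3],d
def plane(c,u,v,z):
    o,d=ray(c,u,v); return o+d*(z-o[2])/d[2]
def cloud(c):
    f,cx,cy=K(c); v,u=np.mgrid[:480,:640]; z=c["range_z"]
    P=np.stack([(u-cx)/f*z,(v-cy)/f*z,z],-1)@c["pose"][:3,:3].T+c["pose"][:3,3]
    P[z==0]=np.nan; return P
def proj(c,p):
    f,cx,cy=K(c); q=c["pose"][:3,:3].T@(np.asarray(p)-c["pose"][:3,3]); return np.array([q[0]/q[2]*f+cx,q[1]/q[2]*f+cy])
def tri(a,b):
    (o1,d1),(o2,d2)=a,b; d1=d1/np.linalg.norm(d1);d2=d2/np.linalg.norm(d2)
    s=np.linalg.lstsq(np.stack([d1,-d2],1),o2-o1,rcond=None)[0]
    p,q=o1+s[0]*d1,o2+s[1]*d2; return (p+q)/2,np.linalg.norm(p-q)
def rot(o):
    w,x,y,z=o["tool_rot"]; return R.from_quat([x,y,z,w])
E
python3 - <<'E'
from h import *
t=dict(np.load("top0.npz"));s=dict(np.load("scene0.npz"))
for n,c in(("top",t),("scene",s)):
    P=cloud(c)
    reg=(abs(P[...,0]-0.55)<.25)&(abs(P[...,1])<.3)
    lid=reg&(P[...,2]>.085)&(P[...,2]<.125)
    # largest component
    k,l,st,ce=cv2.connectedComponentsWithStats(lid.astype(np.uint8))
    i=1+np.argmax([st[j,4]*(np.nanmedian(np.where(l==j,c["pixels"].max(-1),np.nan))<110) for j in range(1,k)])
    m=l==i
    q=P[m]; print(n,"lid z",np.percentile(q[:,2],[5,50,95]))
    xy=q[:,:2].astype(np.float32); r=cv2.minAreaRect(xy*1000); print(r, np.round(cv2.boxPoints(r)).tolist())
    hi=reg&(P[...,2]>.130)&(P[...,1]>-.2)
    k,l,st,ce=cv2.connectedComponentsWithStats(hi.astype(np.uint8))
    for j in range(1,k):
        if st[j,4]>8: print(st[j],np.round(ce[j],1),np.round(np.median(P[l==j],0),4),np.round(P[l==j].min(0),3),np.round(P[l==j].max(0),3))
    gm=(P[...,2]<.02)&reg; print("counter z",np.median(P[gm][:,2]))
# zoomed pictures
im=cv2.resize(t["pixels"][150:310,255:455,::-1],(800,640),interpolation=cv2.INTER_CUBIC)[:600];cv2.imwrite("pics/topz.png",im)
im=cv2.resize(s["pixels"][170:260,190:360,::-1],(800,424),interpolation=cv2.INTER_CUBIC);cv2.imwrite("pics/scenez.png",im)
E
```

```text
top lid z [0.10061356 0.10417023 0.10996864]
((603.1224365234375, -37.15031433105469), (255.34373474121094, 328.97283935546875), 10.12686538696289) [[449.0, 102.0], [506.0, -222.0], [758.0, -177.0], [700.0, 147.0]]
[309 247  21  23 361] [319.1 258. ] [0.5254 0.0308 0.1459] [0.506 0.011 0.13 ] [0.548 0.051 0.153]
[372 252  56  14 290] [399.5 257.8] [ 0.5283 -0.1245  0.1475] [ 0.516 -0.179  0.131] [ 0.542 -0.072  0.154]
counter z 0.0002017607898768814
scene lid z [0.10139456 0.10440147 0.10883566]
((603.080322265625, -37.4451904296875), (259.3544921875, 330.353759765625), 10.05317211151123) [[447.0, 103.0], [504.0, -223.0], [760.0, -177.0], [702.0, 148.0]]
[310 189  22  21 386] [320.6 198.8] [0.5348 0.0278 0.1454] [0.507 0.009 0.13 ] [0.551 0.05  0.15 ]
[210 204  57  28 359] [237.1 215.2] [ 0.5327 -0.1295  0.1469] [ 0.519 -0.182  0.13 ] [ 0.547 -0.073  0.152]
counter z -2.62459723458508e-05
```

View pics/topz.png

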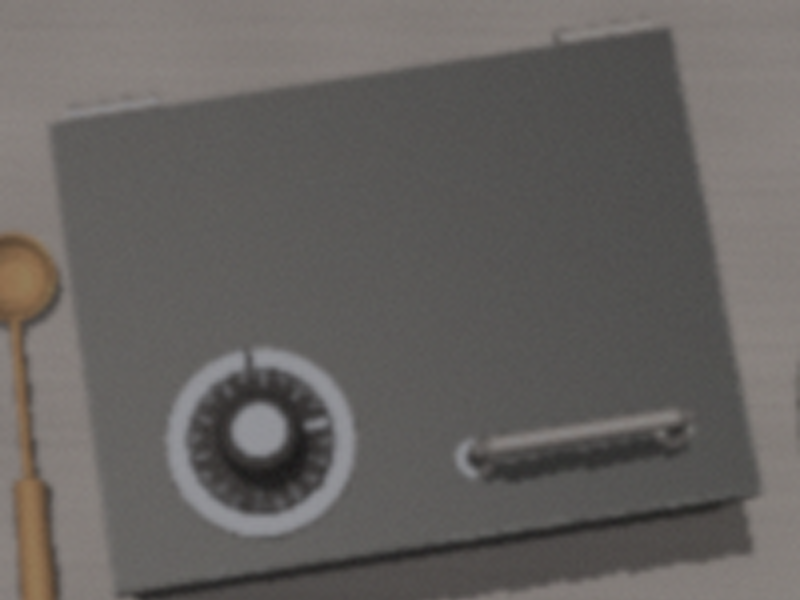

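View pics/scenez.png

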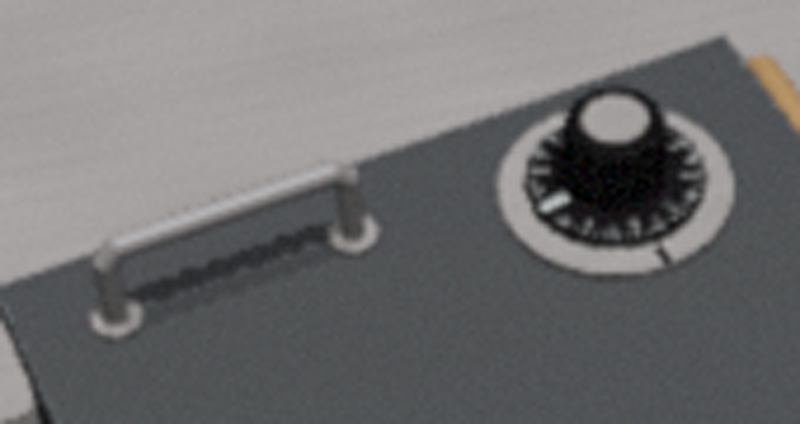

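```bash
cat >> h.py <<'E'
def ringfit(c,g,zr=.109,rad=.075,thr=None):
    """outer edge of grey-white ring near world guess g -> ellipse centre, ray-cast"""
    P=cloud(c); im=c["pixels"].astype(int).mean(-1)
    near=(np.hypot(P[...,0]-g[0],P[...,1]-g[1])<rad)
    t=thr or (cv2.threshold(im[near].astype(np.uint8),0,255,cv2.THRESH_OTSU)[0])
    return near&(im>t),t
E
python3 - <<'E'
from h import *
t=dict(np.load("top0.npz"));s=dict(np.load("scene0.npz"))
for n,c in(("top",t),("scene",s)):
    m,th=ringfit(c,(.53,.03)); 
    k,l,st,ce=cv2.connectedComponentsWithStats(m.astype(np.uint8))
    for j in range(1,k):
        if st[j,4]<12: continue
        cn=max(cv2.findContours((l==j).astype(np.uint8),0,1)[0],key=len)[:,0]
        for z in (.109,.1155,.146):
            pts=np.array([plane(c,u,v,z)[:2] for u,v in cn]); e=cv2.fitEllipse((pts*1000).astype(np.float32)) if len(pts)>5 else None
            print(n,st[j],z,e, np.median(cloud(c)[l==j][:,2]).round(4))
E
```

```text
top [296 237  48  47 693] 0.109 ((527.4759521484375, 30.443296432495117), (88.3849868774414, 88.48681640625), 60.17770767211914) 0.1089
top [296 237  48  47 693] 0.1155 ((526.4935913085938, 30.2792911529541), (87.8526382446289, 87.953857421875), 60.17789840698242) 0.1089
top [296 237  48  47 693] 0.146 ((521.884033203125, 29.509740829467773), (85.35470581054688, 85.45304870605469), 60.178199768066406) 0.1089
top [313 251  13  13 133] 0.109 ((533.089111328125, 31.42266845703125), (24.359468460083008, 24.939453125), 40.2308349609375) 0.1467
top [313 251  13  13 133] 0.1155 ((532.0729370117188, 31.252756118774414), (24.212745666503906, 24.789247512817383), 40.23033905029297) 0.1467
top [313 251  13  13 133] 0.146 ((527.3046875, 30.455528259277344), (23.524311065673828, 24.084409713745117), 40.23123550415039) 0.1467
scene [314 190  14  10 111] 0.109 ((489.19610595703125, 39.822364807128906), (25.541719436645508, 25.804304122924805), 17.209993362426758) 0.1468
scene [314 190  14  10 111] 0.1155 ((495.5224304199219, 38.02052688598633), (25.33083724975586, 25.591262817382812), 17.2092742919
[... 735 characters left out ...]
4  15  32 205] 0.1155 ((538.6636962890625, 51.06896209716797), (41.719146728515625, 71.9091567993164), 77.00089263916016) 0.1095
scene [331 194  15  32 205] 0.146 ((566.6635131835938, 42.10452651977539), (40.08940505981445, 69.10018920898438), 77.00089263916016) 0.1095
scene [305 211   6   4  13] 0.109 ((528.4140014648438, 3.4830400943756104), (4.570518493652344, 12.13395881652832), 21.295429229736328) 0.1154
scene [305 211   6   4  13] 0.1155 ((534.4165649414062, 1.9812166690826416), (4.532817840576172, 12.033734321594238), 21.29538917541504) 0.1154
scene [305 211   6   4  13] 0.146 ((562.5822143554688, -5.065765380859375), (4.355747699737549, 11.563676834106445), 21.295202255249023) 0.1154
```

Call:
{"fn": "play_rows", "kwargs": {
  "motion": [
    [[-0.612,-0.595,0],[0,0,0.085]],
    [[-0.612,-0.595,0],[0,0,0.085]],
    [[-0.612,-0.595,0],[0,0,0.085]],
    [[-0.612,-0.595,0],[0,0,0.085]],
    [[-0.612,-0.595,0],[0,0,0.085]],
    [[-0.612,-0.595,0],[0,0,0.085]],
    [[-0.612,-0.595,0],[0,0,0.085]],
    [[-0.612,-0.595,0],[0,0,0.085]]
  ]
}}

```text
t: 0.95
eef_pos: [0.375, 0.3286, 0.2309]
tool_rot: [0.001, 0.422, 0.907, -0.002]
contact_force: [-0.5, 0.5, -1.1]
gripper_width: 1.003
```

```bash
cat >> h.py <<'E'
def go(o,p,yaw=None):
    """fractions for TCP target p, tool pointing down with tool y at world azimuth yaw(deg)"""
    r=rot(o); d=r.inv().apply(np.asarray(p)-o["eef_pos"])/.4
    if yaw is None: rv=np.zeros(3)
    else:
        a=np.radians(yaw); M=np.array([[-np.sin(a),np.cos(a),0],[np.cos(a),np.sin(a),0],[0,0,-1]]).T
        rv=(r.inv()*R.from_matrix(M)).as_rotvec()/(2*np.pi)
    return np.round(d,4),np.round(rv,4)
def show(o):
    M=rot(o).as_matrix(); print("t",round(o["t"],2),"p",np.round(o["eef_pos"],4),"yaw",round(np.degrees(np.arctan2(M[1,1],M[0,1])),2),"z",np.round(M[:,2],4),"q",np.round(o["q"],2),"F",np.round(o["contact_force"],2),"T",np.round(o["torque"],3),"g",round(float(o["gripper_width"]),3))
E
python3 - <<'E'
from h import *; from station import bot
o=bot.get_obs(); show(o); print(go(o,(.5275,.0305,.22),10))
E
```

```text
t 0.95 p [0.375  0.3286 0.2309] yaw 40.13 z [ 2.0e-04 -3.5e-03 -1.0e+00] q [-1.06  0.19  0.25  1.98 -0.05  0.98 -0.09] F [-0.48  0.5  -1.12] T [ 0.024 -0.024  0.011] g 1.003
(array([-0.8154, -0.1888,  0.03  ]), array([-0.0002,  0.0005,  0.0837]))
```

Call:
{"fn": "play_rows", "kwargs": {
  "motion": [
    [[-0.815,-0.189,0.03],[0,0.0005,0.084]],
    [[-0.815,-0.189,0.03],[0,0.0005,0.084]],
    [[-0.815,-0.189,0.03],[0,0.0005,0.084]],
    [[-0.815,-0.189,0.03],[0,0.0005,0.084]],
    [[-0.815,-0.189,0.03],[0,0.0005,0.084]],
    [[-0.815,-0.189,0.03],[0,0.0005,0.084]],
    [[-0.815,-0.189,0.03],[0,0.0005,0.084]],
    [[-0.815,-0.189,0.03],[0,0.0005,0.084]]
  ]
}}

```text
t: 1.75
eef_pos: [0.5291, 0.0247, 0.2202]
tool_rot: [0.001, 0.647, 0.763, -0.001]
contact_force: [-0.2, -0.0, 0.1]
gripper_width: 1.002
```

```bash
python3 - <<'E'
from h import *; from station import bot
c=bot.read_camera("wrist");o=bot.get_obs(); show(o); np.savez("w1.npz",**c); cv2.imwrite("pics/w1.png",c["pixels"][:,:,::-1])
print(proj(c,(.5275,.0305,.1155)))
E
```

```text
t 1.8 p [0.5281 0.028  0.2199] yaw 9.59 z [-9.0e-04 -1.8e-03 -1.0e+00] q [-0.61  0.27  0.52  1.94 -0.16  0.97  0.16] F [ 0.6   0.45 -0.45] T [0.025 0.023 0.016] g 0.998
[317.47399803 225.73653352]
```

View pics/w1.png

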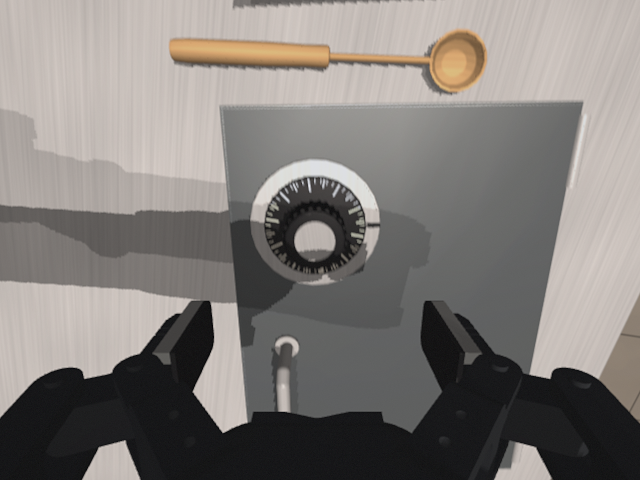

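Wrist view: dial centre is at about (316,226) and the index line at (373,225) on the hinge side. The spoon is clear at the top and the handle post is at (287,347). I'll rectify the flange plane to read the dial.

```bash
cat >> h.py <<'E'
def rect(c,ctr,z,half=.055,N=600):
    g=np.linspace(-half,half,N); X,Y=np.meshgrid(ctr[0]+g,ctr[1]-g)  # right=+x, up=+y
    P=np.stack([X,Y,np.full_like(X,z)],-1); q=(P-c["pose"][:3,3])@c["pose"][:3,:3]
    f,cx,cy=K(c); mx=(q[...,0]/q[...,2]*f+cx).astype(np.float32); my=(q[...,1]/q[...,2]*f+cy).astype(np.float32)
    return cv2.remap(c["pixels"],mx,my,cv2.INTER_CUBIC)
def ringpts(c,g,z=.109):
    """ray-cast outer ring circle: bright blob nearest guess, convex hull"""
    m,th=ringfit(c,g,rad=.056); return m
E
python3 - <<'E'
from h import *
c=dict(np.load("w1.npz"))
P=cloud(c); 
m=(np.hypot(P[...,0]-.5275,P[...,1]-.0305)<.062)
print("lid z",np.median(P[m][:,2]))
hi=m&(P[...,2]>.138); q=P[hi]; print("knob top",np.median(q[:,2]),cv2.minEnclosingCircle((q[:,:2]*1000).astype(np.float32)))
# ring by depth height
rg=m&(P[...,2]>.1065); cn=max(cv2.findContours(rg.astype(np.uint8),0,1)[0],key=len)[:,0]
pts=np.array([plane(c,u,v,.109)[:2] for u,v in cn]); print("ring",cv2.fitEllipse((pts*1000).astype(np.float32)))
cv2.imwrite("pics/r1.png",rect(c,(.5275,.0305),.1155)[:,:,::-1])
E
```

```text
lid z 0.28636899763876383
knob top 0.29796631024643216 ((527.497314453125, 30.51516342163086), 61.99774932861328)
ring ((581.6030883789062, -137.80267333984375), (196.2202606201172, 465.6492004394531), 93.86064910888672)
```

View pics/r1.png

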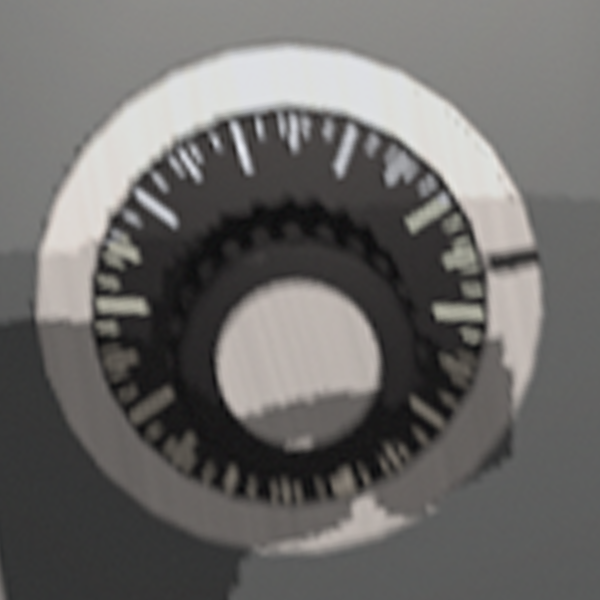

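Rectified view: the ring centre is at about (290,299), the flange centre about (291,307), the index at (515,258), the wide 0 bar at (345,485), 80 at (460,311) and 70 at (425,215). That gives a reading of about 77. I'll measure it more exactly with a polar profile.

```bash
cat >> h.py <<'E'
def fitcirc(pts):
    A=np.c_[2*pts,np.ones(len(pts))]; x=np.linalg.lstsq(A,(pts**2).sum(1),rcond=None)[0]; return x[:2],np.sqrt(x[2]+x[:2]@x[:2])
def ringc(c,g,z=.109,zt=.1065):
    P=cloud(c); m=(np.hypot(P[...,0]-g[0],P[...,1]-g[1])<.065)&(P[...,2]>zt)&(P[...,2]<.113)
    k,l,st,ce=cv2.connectedComponentsWithStats(m.astype(np.uint8)); l=l==1+np.argmax(st[1:,4])
    cn=cv2.convexHull(np.argwhere(l)[:,::-1].astype(np.int32))[:,0]
    pts=np.array([plane(c,u,v,z)[:2] for u,v in cn]); 
    for _ in range(3):
        x,r=fitcirc(pts); e=abs(np.hypot(*(pts-x).T)-r); pts=pts[e<max(.0015,np.median(e)*2)]
    return x,r,len(pts)
def number(c,ctr,idx_deg,zf=.1155,rr=(.0305,.0345),sector=None,verbose=True):
    """polar profile of the flange; angle measured cw from the index; returns candidates from comb phases"""
    th=np.radians(idx_deg)-np.arange(3600)*2*np.pi/3600   # cw from index
    prof=np.zeros(3600); f,cx,cy=K(c); g=cv2.cvtColor(c["pixels"],cv2.COLOR_RGB2GRAY)
    rs=np.arange(*rr,.0005)
    for r in rs:
        P=np.stack([ctr[0]+r*np.cos(th),ctr[1]+r*np.sin(th),np.full(3600,zf)],-1); q=(P-c["pose"][:3,3])@c["pose"][:3,:3]
        prof+=cv2.remap(g,(q[:,0]/q[:,2]*f+cx).astype(np.float32)[None],(q[:,1]/q[:,2]*f+cy).astype(np.float32)[None],cv2.INTER_LINEAR)[0]
    return prof/len(rs)
E
python3 - <<'E'
from h import *
c=dict(np.load("w1.npz"))
print("ring",ringc(c,(.5265,.0305)))
x,r,n=ringc(c,(.5265,.0305))
for nm in("top0","scene0"):
    print(nm,ringc(dict(np.load(nm+".npz")),(.5275,.0305)))
# index from wrist: darkest angle on ring r=.041-.046 at z=.109, hinge side
p=number(c,x,0,zf=.109,rr=(.0405,.046)); p=p-cv2.GaussianBlur(np.r_[p,p,p][None],(0,0),60)[0][3600:7200]
w=np.r_[np.arange(3600-300,3600),np.arange(0,300)]; i=w[np.argmin(p[w])]; a=-(i/10 if i<1800 else i/10-360); print("index az",a)
ctr=x
for rr in((.031,.035),(.027,.030),(.0245,.0265)):
    p=number(c,ctr,a,rr=rr); p=p-cv2.GaussianBlur(np.r_[p,p,p][None],(0,0),60)[0][3600:7200]
    for k in(10,20,50):
        # weights: skip shadowed/occluded none
        ph=np.angle((p*np.exp(-1j*np.arange(3600)*k*2*np.pi/3600)).sum()); per=100/k
        # lines at cw offset o numbers where n+o multiple of per -> o=-ph/(2pi)*per
        o=(-ph/(2*np.pi)*per)%per; print(rr,k,"number mod",per,"=",round((-o)%per,2),abs((p*np.exp(-1j*np.arange(3600)*k*2*np.pi/3600)).sum())/3600)
im=cv2.warpPolar(rect(c,ctr,.1155,N=1100)[:,:,::-1],(400,1600),(550,550),400,cv2.INTER_CUBIC)
E
```

```text
ring (array([0.5258123 , 0.02782417]), np.float64(0.047701759726445435), 51)
top0 (array([0.52861234, 0.03144079]), np.float64(0.0493360297055508), 18)
scene0 (array([0.52876604, 0.02908914]), np.float64(0.04842619475201059), 18)
index az 11.0
(0.031, 0.035) 10 number mod 10.0 = 7.31 0.2080942851907746
(0.031, 0.035) 20 number mod 5.0 = 1.63 10.767614389993852
(0.031, 0.035) 50 number mod 2.0 = 0.58 4.892914491697403
(0.027, 0.03) 10 number mod 10.0 = 6.64 4.013090500522281
(0.027, 0.03) 20 number mod 5.0 = 1.65 7.572125735067077
(0.027, 0.03) 50 number mod 2.0 = 0.58 1.144883180843207
(0.0245, 0.0265) 10 number mod 10.0 = 4.91 0.4218869274848934
(0.0245, 0.0265) 20 number mod 5.0 = 2.03 0.35763285920620214
(0.0245, 0.0265) 50 number mod 2.0 = 1.92 0.12597973224479359
```

```bash
python3 - <<'E'
from h import *; from station import bot
o=bot.get_obs(); show(o); print(go(o,(.5263,.0292,.118),10.3))
E
```

```text
t 1.8 p [0.5281 0.028  0.2199] yaw 9.59 z [-9.0e-04 -1.8e-03 -1.0e+00] q [-0.61  0.27  0.52  1.94 -0.16  0.97  0.16] F [ 0.6   0.45 -0.45] T [0.025 0.023 0.016] g 0.998
(array([ 0.004 , -0.0036,  0.2547]), array([-0.0002,  0.0003, -0.002 ]))
```

Call:
{"fn": "play_rows", "kwargs": {
  "motion": [
    [[0.004,-0.0036,0.1],[-0.0002,0.0003,-0.002]],
    [[0.004,-0.0036,0.18],[-0.0002,0.0003,-0.002]],
    [[0.004,-0.0036,0.23],[-0.0002,0.0003,-0.002]],
    [[0.004,-0.0036,0.2547],[-0.0002,0.0003,-0.002]],
    [[0.004,-0.0036,0.2547],[-0.0002,0.0003,-0.002]],
    [[0.004,-0.0036,0.2547],[-0.0002,0.0003,-0.002]]
  ]
}}

```text
t: 2.4
eef_pos: [0.5268, 0.03, 0.1187]
tool_rot: [0.0, 0.64, 0.768, 0.001]
contact_force: [-0.0, 0.3, 0.6]
gripper_width: 1.002
```

```bash
cat > st.py <<'E'
import sys
from h import *; from station import bot
if len(sys.argv)>1:
    c=bot.read_camera("wrist"); np.savez(sys.argv[1]+".npz",**c); cv2.imwrite(f"pics/{sys.argv[1]}.png",c["pixels"][:,:,::-1])
show(bot.get_obs())
E
python3 st.py w2
```

```text
t 2.45 p [0.5271 0.0298 0.1191] yaw 10.34 z [ 1.7e-03  8.0e-04 -1.0e+00] q [-0.55  0.41  0.47  2.03 -0.27  0.75  0.26] F [-0.78 -0.21  0.4 ] T [-0.022 -0.046  0.058] g 1.002
```

View pics/w2.png

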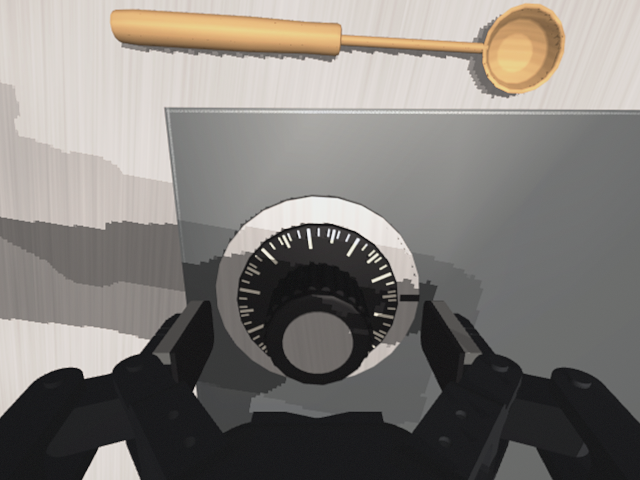

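Wrist: the knob top is centred at (318,343), midway between the fingers (213 and 421), and the index is at (408,298). Closing.

Call:
{"fn": "play_rows", "kwargs": {
  "motion": [
    [[0,0,0],[0,0,0]],
    [[0,0,0],[0,0,0]],
    [[0,0,0],[0,0,0]],
    [[0,0,0],[0,0,0]],
    [[0,0,0],[0,0,0]],
    [[0,0,0],[0,0,0]]
  ],
  "fingers": 20,
  "grip_force": 40
}}

```text
t: 3.05
eef_pos: [0.527, 0.0299, 0.1195]
tool_rot: [0.0, 0.641, 0.768, 0.001]
contact_force: [-3.1, -0.0, 6.6]
gripper_width: 0.455
```

```bash
cat > tq.py <<'E'
import sys
from h import *; from station import bot
n=int(sys.argv[1]); T=[];F=[];Q=[];J=[]
for i in range(n):
    c=bot.read_camera("wrist"); o=bot.get_obs(); T.append(o["torque"]);F.append(o["contact_force"]);J.append(o["joint_torque"][6])
print("T",np.round(np.mean(T,0),3),"sd",np.round(np.std(T,0),3),"F",np.round(np.mean(F,0),2),"j7",np.round(J,4)); show(o)
if len(sys.argv)>2: np.savez(sys.argv[2]+".npz",**c); cv2.imwrite(f"pics/{sys.argv[2]}.png",c["pixels"][:,:,::-1])
E
python3 tq.py 5 w3
```

```text
T [0.04  0.548 0.041] sd [0.026 0.016 0.019] F [-2.97  0.53  6.12] j7 [-0.0204 -0.0204 -0.0206 -0.0205 -0.0206]
t 3.3 p [0.527  0.0298 0.1195] yaw 10.33 z [ 0.0015  0.0013 -1.    ] q [-0.55  0.41  0.47  2.03 -0.27  0.76  0.26] F [-2.58  0.56  5.85] T [0.013 0.561 0.071] g 0.453
```

View pics/w3.png

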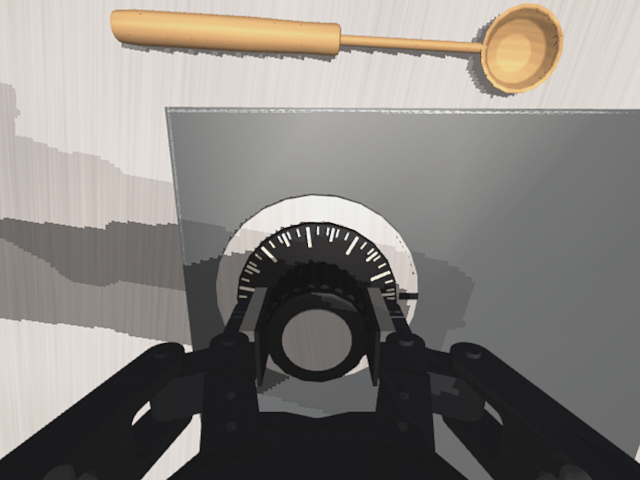

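Call:
{"fn": "play_rows", "kwargs": {
  "motion": [
    [[0,0,0],[0,0,0.015]],
    [[0,0,0],[0,0,0.03]],
    [[0,0,0],[0,0,0.04]],
    [[0,0,0],[0,0,0.04]]
  ]
}}

```text
t: 3.7
eef_pos: [0.5271, 0.0298, 0.1196]
tool_rot: [0.0, 0.732, 0.681, 0.001]
contact_force: [-1.1, -1.0, 1.5]
gripper_width: 0.454
```

```bash
python3 tq.py 2 w4
```

```text
T [-0.033  0.011 -0.079] sd [0.028 0.003 0.022] F [-0.6   0.    0.85] j7 [-0.1814 -0.0193]
t 3.8 p [0.5271 0.0298 0.1196] yaw -3.97 z [ 0.0018  0.0012 -1.    ] q [-0.6   0.42  0.53  2.04 -0.3   0.76  0.05] F [-0.31 -0.17  1.65] T [-0.06   0.009 -0.058] g 0.456
```

View pics/w4.png

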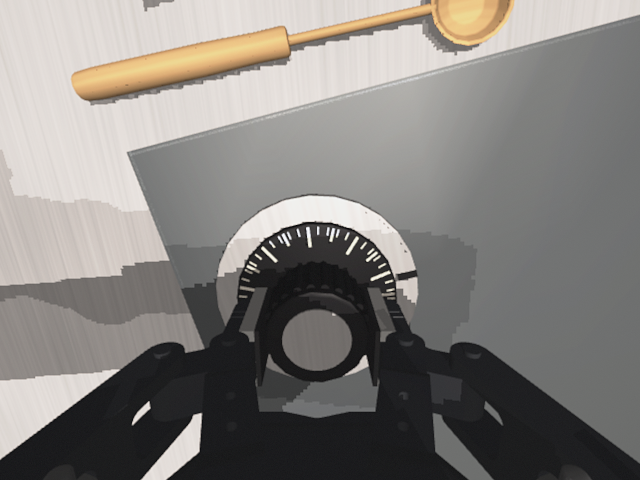

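Call:
{"fn": "play_rows", "kwargs": {
  "motion": [
    [[0,0,0],[0,0,0.02]],
    [[0,0,0],[0,0,0.04]],
    [[0,0,0],[0,0,0.06]],
    [[0,0,0],[0,0,0.08]],
    [[0,0,0],[0,0,0.1]],
    [[0,0,0],[0,0,0.115]],
    [[0,0,0],[0,0,0.123]],
    [[0,0,0],[0,0,0.123]]
  ]
}}

```text
t: 4.6
eef_pos: [0.5276, 0.0296, 0.1196]
tool_rot: [0.0, 0.934, 0.357, 0.001]
contact_force: [0.5, -0.4, 0.0]
gripper_width: 0.455
```

```bash
python3 tq.py 3 w5; cat > num.py <<'E'
import sys
from h import *
c=dict(np.load(sys.argv[1]+".npz")); exp=float(sys.argv[2])
x,r,n=ringc(c,(.5265,.0295)); print("ring",x,r,n)
if len(sys.argv)>3: x=np.array([float(sys.argv[3]),float(sys.argv[4])])
p=number(c,x,0,zf=.109,rr=(.0405,.046)); p=p-cv2.GaussianBlur(np.r_[p,p,p][None],(0,0),60)[0][3600:7200]
w=np.r_[np.arange(3600-250,3600),np.arange(0,0)]; i=w[np.argmin(p[w])]; a=-(i/10 if i<1800 else i/10-360); print("index az",a)
for A in (a,10.5):
  # camera-side sector
  cam=c["pose"][:2,3]-x; caz=np.degrees(np.arctan2(cam[1],cam[0])); ang=A-np.arange(3600)/10; d=(ang-caz+180)%360-180; W=np.exp(-(d/60)**4)*(abs(d)<70)
  res=[]
  p=number(c,x,A,rr=(.027,.034)); p=p-cv2.GaussianBlur(np.r_[p,p,p][None],(0,0),40)[0][3600:7200]
  o=np.arange(3600)/36
  best=[]
  for nn in np.arange(exp-5,exp+5,.05):
    # line template response: long at 10, middling at 5
    k=(o+nn)%10; t=np.exp(-(np.minimum(k,10-k)/.35)**2)*1.5; k=(o+nn)%5; t+=np.exp(-(np.minimum(k,5-k)/.35)**2); k=(o+nn)%2; t+=.6*np.exp(-(np.minimum(k,2-k)/.3)**2)
    t=t-(t*W).sum()/W.sum(); best.append(((t*p*W).sum(),nn))
  best.sort(); print("az",A,"number",round(best[-1][1],2))
E
python3 num.py w4 72.6; python3 num.py w5 60.3; python3 num.py w2 76.6
```

```text
T [-0.354 -0.526  0.004] sd [0.033 0.062 0.011] F [ 1.6  -1.1  -1.46] j7 [-0.1393 -0.0215 -0.0458]
t 4.75 p [0.5276 0.0296 0.1196] yaw -48.15 z [ 2.8e-03  9.0e-04 -1.0e+00] q [-0.74  0.47  0.73  2.04 -0.44  0.79 -0.59] F [ 2.09 -1.7  -2.08] T [-0.394 -0.581  0.018] g 0.457
ring [0.52599092 0.02861154] 0.04743218775832632 36
index az 10.5
az 10.5 number 72.7
az 10.5 number 72.7
ring [0.52640465 0.0285056 ] 0.047430369168363705 40
index az 10.699999999999989
az 10.699999999999989 number 60.4
az 10.5 number 60.45
ring [0.52596918 0.0281386 ] 0.04777685990628297 49
index az 10.600000000000023
az 10.600000000000023 number 76.65
az 10.5 number 76.65
```

View pics/w5.png

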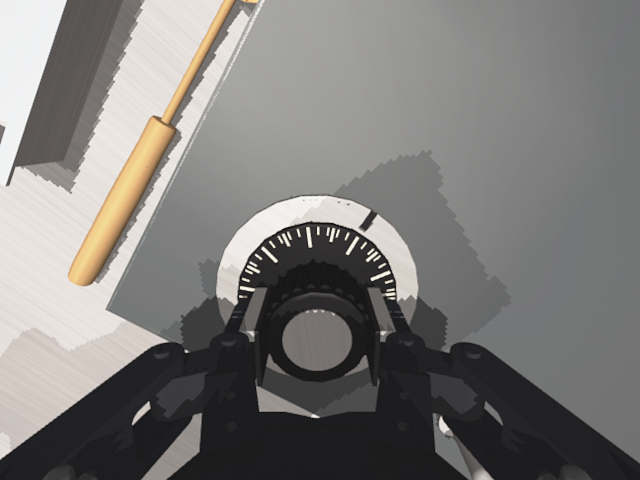

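Call:
{"fn": "play_rows", "kwargs": {
  "motion": [
    [[0,0,0],[0,0,0.0045]],
    [[0,0,0],[0,0,0.0045]],
    [[0,0,0],[0,0,0.0045]]
  ]
}}

```text
t: 5.05
eef_pos: [0.5276, 0.0295, 0.1196]
tool_rot: [0.0, 0.939, 0.344, 0.002]
contact_force: [1.1, -1.1, -1.7]
gripper_width: 0.454
```

```bash
python3 tq.py 2 w6;python3 num.py w6 60
```

```text
T [-0.241 -0.423 -0.02 ] sd [0.018 0.041 0.002] F [ 1.38 -0.76 -1.3 ] j7 [0.0139 0.0147]
t 5.15 p [0.5276 0.0296 0.1196] yaw -49.75 z [ 2.9e-03  9.0e-04 -1.0e+00] q [-0.75  0.47  0.74  2.04 -0.45  0.79 -0.61] F [ 1.51 -0.61 -1.41] T [-0.259 -0.464 -0.022] g 0.456
ring [0.52638641 0.02849278] 0.04743923212326077 37
index az 10.699999999999989
az 10.699999999999989 number 59.9
az 10.5 number 60.0
```

Call:
{"fn": "play_rows", "kwargs": {
  "motion": [
    [[0,0,0],[0,0,-0.02]],
    [[0,0,0],[0,0,-0.04]],
    [[0,0,0],[0,0,-0.06]],
    [[0,0,0],[0,0,-0.08]],
    [[0,0,0],[0,0,-0.1]],
    [[0,0,0],[0,0,-0.115]],
    [[0,0,0],[0,0,-0.12]],
    [[0,0,0],[0,0,-0.12]]
  ]
}}

```text
t: 5.95
eef_pos: [0.5272, 0.0298, 0.1196]
tool_rot: [0.0, 0.747, 0.665, 0.001]
contact_force: [-0.4, 1.5, 1.1]
gripper_width: 0.453
```

```bash
python3 tq.py 2 w7;python3 num.py w7 72
```

```text
T [0.154 0.158 0.051] sd [0.015 0.013 0.007] F [-1.46  0.81  2.01] j7 [ 0.072  -0.0063]
t 6.05 p [0.5272 0.0298 0.1195] yaw -6.64 z [ 0.0019  0.0012 -1.    ] q [-0.6   0.42  0.54  2.04 -0.31  0.76  0.01] F [-1.66  0.74  1.74] T [0.168 0.144 0.044] g 0.457
ring [0.52603248 0.02860447] 0.04743143668609039 39
index az 10.5
az 10.5 number 72.0
az 10.5 number 72.0
```

Call:
{"fn": "play_rows", "kwargs": {
  "motion": [
    [[0,0,0],[0,0,-0.02]],
    [[0,0,0],[0,0,-0.04]],
    [[0,0,0],[0,0,-0.06]],
    [[0,0,0],[0,0,-0.08]],
    [[0,0,0],[0,0,-0.1]],
    [[0,0,0],[0,0,-0.115]],
    [[0,0,0],[0,0,-0.12]],
    [[0,0,0],[0,0,-0.12]]
  ]
}}

```text
t: 6.85
eef_pos: [0.5267, 0.0297, 0.1195]
tool_rot: [0.0, 0.45, 0.893, 0.001]
contact_force: [-4.0, 0.3, 3.5]
gripper_width: 0.453
```

```bash
python3 tq.py 3 w8;python3 num.py w8 84
```

```text
T [ 0.016  0.662 -0.013] sd [0.033 0.042 0.053] F [-2.73 -0.35  4.17] j7 [0.0802 0.0204 0.0466]
t 7.0 p [0.5267 0.0297 0.1195] yaw 36.45 z [ 0.001   0.0011 -1.    ] q [-0.46  0.39  0.35  2.03 -0.19  0.75  0.65] F [-3.49 -0.43  4.87] T [ 0.053  0.718 -0.084] g 0.452
ring [0.52561744 0.02837126] 0.047448031321875694 40
index az 18.0
az 18.0 number 81.85
az 10.5 number 83.95
```

View pics/w8.png

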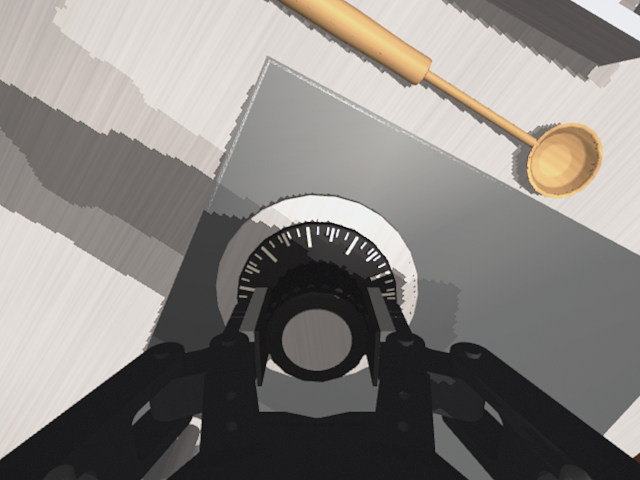

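Call:
{"fn": "play_rows", "kwargs": {
  "motion": [
    [[0,0,0],[0,0,0.012]],
    [[0,0,0],[0,0,0.025]],
    [[0,0,0],[0,0,0.038]],
    [[0,0,0],[0,0,0.051]],
    [[0,0,0],[0,0,0.064]],
    [[0,0,0],[0,0,0.075]],
    [[0,0,0],[0,0,0.08]],
    [[0,0,0],[0,0,0.08]]
  ]
}}

```text
t: 7.8
eef_pos: [0.527, 0.0298, 0.1195]
tool_rot: [0.0, 0.658, 0.753, 0.001]
contact_force: [-0.9, 0.3, 2.2]
gripper_width: 0.456
```

```bash
python3 tq.py 4 w9;python3 num.py w9 76|tail -1
```

```text
T [0.091 0.021 0.021] sd [0.03  0.056 0.045] F [-0.59  0.46  1.76] j7 [-0.0831  0.0043  0.0161 -0.0065]
t 8.0 p [0.527  0.0299 0.1196] yaw 7.69 z [ 0.0015  0.0012 -1.    ] q [-0.55  0.41  0.47  2.03 -0.27  0.76  0.22] F [ 0.34 -0.01  1.8 ] T [ 0.13  -0.053  0.074] g 0.453
az 10.5 number 75.95
```

Call:
{"fn": "play_rows", "kwargs": {
  "motion": [
    [[0,0,0],[0,0,0.008]],
    [[0,0,0],[0,0,0.016]],
    [[0,0,0],[0,0,0.024]],
    [[0,0,0],[0,0,0.032]],
    [[0,0,0],[0,0,0.04]],
    [[0,0,0],[0,0,0.048]],
    [[0,0,0],[0,0,0.05]],
    [[0,0,0],[0,0,0.05]]
  ]
}}

```text
t: 8.8
eef_pos: [0.5272, 0.0298, 0.1196]
tool_rot: [0.0, 0.767, 0.641, 0.001]
contact_force: [-0.5, 0.6, 0.6]
gripper_width: 0.454
```

```bash
python3 tq.py 6 w10;python3 num.py w10 71|tail -1
```

```text
T [ 0.02  -0.184  0.079] sd [0.026 0.054 0.074] F [0.32 0.06 0.5 ] j7 [-0.0477 -0.0353 -0.0631 -0.0846 -0.0824 -0.0813]
t 9.1 p [0.5272 0.0298 0.1196] yaw -10.28 z [ 0.0019  0.0012 -1.    ] q [-0.61  0.42  0.55  2.04 -0.32  0.76 -0.05] F [0.94 0.48 0.53] T [ 0.056 -0.261  0.153] g 0.453
az 10.5 number 71.0
```

```bash
cat > sm.py <<'E'
import sys
from h import *; from station import bot
n=int(sys.argv[1]); T=[];J=[];Y=[]
for i in range(n+1):
    o=bot.get_obs(); T.append(o["torque"][2]);J.append(o["joint_torque"][6])
    M=rot(o).as_matrix(); Y.append(np.degrees(np.arctan2(M[1,1],M[0,1])))
    if i<n: c=bot.read_camera("wrist")
print("t",round(o["t"],2),"Tz",np.round(T,3),"m",round(np.mean(T),3),"j7",np.round(J,3),"num(yaw)",np.round(71.0+(np.array(Y)+10.28)/3.6,2)); 
if len(sys.argv)>2: np.savez(sys.argv[2]+".npz",**c)
E
python3 sm.py 3
```

```text
t 9.25 Tz [0.153 0.083 0.059 0.083] m 0.094 j7 [-0.081 -0.082 -0.083 -0.084] num(yaw) [71.   71.   71.   70.99]
```

Call:
{"fn": "play_rows", "kwargs": {
  "motion": [
    [[0,0,0],[0,0,0.003]],
    [[0,0,0],[0,0,0.003]]
  ]
}}

```text
t: 9.45
eef_pos: [0.5272, 0.0298, 0.1196]
tool_rot: [0.0, 0.774, 0.633, 0.001]
contact_force: [0.4, 0.1, 0.6]
gripper_width: 0.453
```

```bash
python3 sm.py 3
```

```text
t 9.6 Tz [ 0.033 -0.02   0.007  0.013] m 0.008 j7 [-0.131 -0.062 -0.026 -0.012] num(yaw) [70.68 70.69 70.69 70.69]
```

Call:
{"fn": "play_rows", "kwargs": {
  "motion": [
    [[0,0,0],[0,0,0.003]],
    [[0,0,0],[0,0,0.006]]
  ]
}}

```text
t: 9.8
eef_pos: [0.5272, 0.0298, 0.1196]
tool_rot: [0.0, 0.786, 0.618, 0.001]
contact_force: [1.1, 0.2, -1.0]
gripper_width: 0.453
```

```bash
python3 sm.py 3
```

```text
t 9.95 Tz [ 0.05   0.005 -0.05  -0.05 ] m -0.011 j7 [ 0.138  0.052 -0.155 -0.069] num(yaw) [70.07 70.05 70.08 70.09]
```

Call:
{"fn": "play_rows", "kwargs": {
  "motion": [
    [[0,0,0],[0,0,0.003]],
    [[0,0,0],[0,0,0.006]]
  ]
}}

```text
t: 10.15
eef_pos: [0.5272, 0.0298, 0.1196]
tool_rot: [0.0, 0.798, 0.603, 0.001]
contact_force: [0.4, 0.2, 0.5]
gripper_width: 0.453
```

```bash
python3 sm.py 3
```

```text
t 10.3 Tz [ 0.124  0.023 -0.     0.004] m 0.038 j7 [ 0.136  0.052 -0.153 -0.067] num(yaw) [69.46 69.45 69.47 69.48]
```

Call:
{"fn": "play_rows", "kwargs": {
  "motion": [
    [[0,0,0],[0,0,0.001]],
    [[0,0,0],[0,0,0.002]],
    [[0,0,0],[0,0,0.003]],
    [[0,0,0],[0,0,0.004]]
  ]
}}

```text
t: 10.7
eef_pos: [0.5272, 0.0298, 0.1196]
tool_rot: [0.0, 0.805, 0.593, 0.001]
contact_force: [0.6, 0.1, -0.1]
gripper_width: 0.455
```

```bash
python3 sm.py 3
```

```text
t 10.85 Tz [ 0.143  0.046 -0.046  0.044] m 0.047 j7 [-0.021 -0.035 -0.049 -0.024] num(yaw) [69.07 69.07 69.07 69.08]
```

Call:
{"fn": "play_rows", "kwargs": {
  "motion": [
    [[0,0,0],[0,0,0.001]],
    [[0,0,0],[0,0,0.002]],
    [[0,0,0],[0,0,0.003]],
    [[0,0,0],[0,0,0.004]]
  ]
}}

```text
t: 11.25
eef_pos: [0.5273, 0.0298, 0.1196]
tool_rot: [0.0, 0.812, 0.583, 0.001]
contact_force: [1.0, 0.7, -0.5]
gripper_width: 0.456
```

```bash
python3 sm.py 3
```

```text
t 11.4 Tz [ 0.121  0.049 -0.008  0.034] m 0.049 j7 [-0.021 -0.034 -0.049 -0.024] num(yaw) [68.67 68.67 68.67 68.67]
```

Call:
{"fn": "play_rows", "kwargs": {
  "motion": [
    [[0,0,0],[0,0,0.001]],
    [[0,0,0],[0,0,0.002]],
    [[0,0,0],[0,0,0.003]],
    [[0,0,0],[0,0,0.004]]
  ]
}}

```text
t: 11.8
eef_pos: [0.5273, 0.0298, 0.1196]
tool_rot: [0.0, 0.82, 0.573, 0.001]
contact_force: [0.3, -0.2, -0.8]
gripper_width: 0.456
```

```bash
python3 sm.py 3
```

```text
t 11.95 Tz [ 0.061  0.004  0.006 -0.015] m 0.014 j7 [-0.02  -0.033 -0.048 -0.023] num(yaw) [68.27 68.26 68.27 68.27]
```

Call:
{"fn": "play_rows", "kwargs": {
  "motion": [
    [[0,0,0],[0,0,0.001]],
    [[0,0,0],[0,0,0.002]],
    [[0,0,0],[0,0,0.003]],
    [[0,0,0],[0,0,0.004]]
  ]
}}

```text
t: 12.35
eef_pos: [0.5273, 0.0298, 0.1196]
tool_rot: [0.0, 0.827, 0.562, 0.001]
contact_force: [2.0, -0.3, -1.2]
gripper_width: 0.456
```

```bash
python3 sm.py 3
```

```text
t 12.5 Tz [ 0.126 -0.001  0.034  0.023] m 0.045 j7 [-0.019 -0.032 -0.047 -0.022] num(yaw) [67.86 67.86 67.86 67.87]
```

Call:
{"fn": "play_rows", "kwargs": {
  "motion": [
    [[0,0,0],[0,0,0.001]],
    [[0,0,0],[0,0,0.002]],
    [[0,0,0],[0,0,0.003]],
    [[0,0,0],[0,0,0.004]]
  ]
}}

```text
t: 12.9
eef_pos: [0.5273, 0.0298, 0.1196]
tool_rot: [0.0, 0.834, 0.552, 0.001]
contact_force: [1.3, 0.1, -1.6]
gripper_width: 0.456
```

```bash
python3 sm.py 3
```

```text
t 13.05 Tz [ 0.052 -0.027 -0.013  0.021] m 0.008 j7 [-0.018 -0.031 -0.046 -0.021] num(yaw) [67.46 67.45 67.46 67.46]
```

Call:
{"fn": "play_rows", "kwargs": {
  "motion": [
    [[0,0,0],[0,0,0.001]],
    [[0,0,0],[0,0,0.002]],
    [[0,0,0],[0,0,0.003]],
    [[0,0,0],[0,0,0.004]]
  ]
}}

```text
t: 13.45
eef_pos: [0.5273, 0.0298, 0.1196]
tool_rot: [0.0, 0.841, 0.541, 0.001]
contact_force: [1.3, -0.2, -0.5]
gripper_width: 0.45
```

```bash
python3 sm.py 3
```

```text
t 13.6 Tz [ 0.084  0.026  0.013 -0.01 ] m 0.028 j7 [-0.018 -0.031 -0.045 -0.02 ] num(yaw) [67.06 67.05 67.06 67.06]
```

Call:
{"fn": "play_rows", "kwargs": {
  "motion": [
    [[0,0,0],[0,0,0.001]],
    [[0,0,0],[0,0,0.002]],
    [[0,0,0],[0,0,0.003]],
    [[0,0,0],[0,0,0.004]]
  ]
}}

```text
t: 14.0
eef_pos: [0.5273, 0.0297, 0.1196]
tool_rot: [0.0, 0.848, 0.53, 0.001]
contact_force: [1.2, -0.5, -0.7]
gripper_width: 0.457
```

```bash
python3 sm.py 3
```

```text
t 14.15 Tz [ 0.079 -0.022 -0.013  0.004] m 0.012 j7 [-0.017 -0.03  -0.045 -0.02 ] num(yaw) [66.65 66.65 66.65 66.66]
```

Call:
{"fn": "play_rows", "kwargs": {
  "motion": [
    [[0,0,0],[0,0,0.001]],
    [[0,0,0],[0,0,0.002]],
    [[0,0,0],[0,0,0.003]],
    [[0,0,0],[0,0,0.004]]
  ]
}}

```text
t: 14.55
eef_pos: [0.5274, 0.0297, 0.1196]
tool_rot: [0.0, 0.854, 0.52, 0.001]
contact_force: [1.3, 0.4, 0.0]
gripper_width: 0.456
```

```bash
python3 sm.py 3
```

```text
t 14.7 Tz [ 0.083  0.053 -0.032 -0.   ] m 0.026 j7 [-0.016 -0.029 -0.044 -0.019] num(yaw) [66.25 66.24 66.25 66.25]
```

Call:
{"fn": "play_rows", "kwargs": {
  "motion": [
    [[0,0,0],[0,0,0.001]],
    [[0,0,0],[0,0,0.002]],
    [[0,0,0],[0,0,0.003]],
    [[0,0,0],[0,0,0.004]]
  ]
}}

```text
t: 15.1
eef_pos: [0.5274, 0.0297, 0.1196]
tool_rot: [0.0, 0.861, 0.509, 0.001]
contact_force: [1.4, -0.9, -1.7]
gripper_width: 0.453
```

```bash
python3 sm.py 3
```

```text
t 15.25 Tz [ 0.046  0.015  0.013 -0.03 ] m 0.011 j7 [-0.016 -0.028 -0.043 -0.018] num(yaw) [65.84 65.84 65.84 65.85]
```

Call:
{"fn": "play_rows", "kwargs": {
  "motion": [
    [[0,0,0],[0,0,0.001]],
    [[0,0,0],[0,0,0.002]],
    [[0,0,0],[0,0,0.003]],
    [[0,0,0],[0,0,0.004]]
  ]
}}

```text
t: 15.65
eef_pos: [0.5274, 0.0297, 0.1196]
tool_rot: [0.0, 0.867, 0.498, 0.001]
contact_force: [1.6, -1.1, -0.6]
gripper_width: 0.452
```

```bash
python3 sm.py 3 w11; python3 num.py w11 65.4|tail -1
```

```text
t 15.8 Tz [ 0.11   0.012 -0.005  0.019] m 0.034 j7 [-0.015 -0.028 -0.042 -0.017] num(yaw) [65.44 65.43 65.44 65.44]
az 10.5 number 65.4
```

Call:
{"fn": "play_rows", "kwargs": {
  "motion": [
    [[0,0,0],[0,0,0.001]],
    [[0,0,0],[0,0,0.002]],
    [[0,0,0],[0,0,0.003]],
    [[0,0,0],[0,0,0.004]]
  ]
}}

```text
t: 16.2
eef_pos: [0.5274, 0.0297, 0.1196]
tool_rot: [0.0, 0.874, 0.487, 0.001]
contact_force: [1.9, -0.5, -1.1]
gripper_width: 0.457
```

```bash
python3 sm.py 3
```

```text
t 16.35 Tz [ 0.082  0.054 -0.004 -0.009] m 0.031 j7 [-0.014 -0.027 -0.042 -0.017] num(yaw) [65.04 65.03 65.04 65.04]
```

Call:
{"fn": "play_rows", "kwargs": {
  "motion": [
    [[0,0,0],[0,0,0.001]],
    [[0,0,0],[0,0,0.002]],
    [[0,0,0],[0,0,0.003]],
    [[0,0,0],[0,0,0.004]]
  ]
}}

```text
t: 16.75
eef_pos: [0.5274, 0.0297, 0.1196]
tool_rot: [0.0, 0.88, 0.476, 0.001]
contact_force: [2.1, -0.2, -0.6]
gripper_width: 0.455
```

```bash
python3 sm.py 3
```

```text
t 16.9 Tz [ 0.064  0.032 -0.001 -0.034] m 0.016 j7 [-0.013 -0.026 -0.041 -0.016] num(yaw) [64.63 64.63 64.63 64.64]
```

Call:
{"fn": "play_rows", "kwargs": {
  "motion": [
    [[0,0,0],[0,0,0.001]],
    [[0,0,0],[0,0,0.002]],
    [[0,0,0],[0,0,0.003]],
    [[0,0,0],[0,0,0.004]]
  ]
}}

```text
t: 17.3
eef_pos: [0.5274, 0.0297, 0.1196]
tool_rot: [0.0, 0.886, 0.464, 0.001]
contact_force: [1.1, -0.3, -1.2]
gripper_width: 0.457
```

```bash
python3 sm.py 3
```

```text
t 17.45 Tz [ 0.03   0.041 -0.027  0.019] m 0.016 j7 [-0.013 -0.025 -0.04  -0.015] num(yaw) [64.23 64.22 64.23 64.23]
```

Call:
{"fn": "play_rows", "kwargs": {
  "motion": [
    [[0,0,0],[0,0,0.001]],
    [[0,0,0],[0,0,0.002]],
    [[0,0,0],[0,0,0.003]],
    [[0,0,0],[0,0,0.004]]
  ]
}}

```text
t: 17.85
eef_pos: [0.5274, 0.0297, 0.1196]
tool_rot: [0.0, 0.891, 0.453, 0.001]
contact_force: [1.6, -0.4, -0.7]
gripper_width: 0.453
```

```bash
python3 sm.py 3
```

```text
t 18.0 Tz [ 0.09  -0.023 -0.006 -0.001] m 0.015 j7 [-0.012 -0.025 -0.039 -0.014] num(yaw) [63.82 63.82 63.82 63.83]
```

Call:
{"fn": "play_rows", "kwargs": {
  "motion": [
    [[0,0,0],[0,0,0.001]],
    [[0,0,0],[0,0,0.002]],
    [[0,0,0],[0,0,0.003]],
    [[0,0,0],[0,0,0.004]]
  ]
}}

```text
t: 18.4
eef_pos: [0.5274, 0.0297, 0.1196]
tool_rot: [0.0, 0.897, 0.442, 0.001]
contact_force: [1.5, -0.5, -1.1]
gripper_width: 0.455
```

```bash
python3 sm.py 3
```

```text
t 18.55 Tz [ 0.08  -0.003 -0.009 -0.001] m 0.017 j7 [-0.011 -0.024 -0.038 -0.013] num(yaw) [63.42 63.42 63.42 63.42]
```

Call:
{"fn": "play_rows", "kwargs": {
  "motion": [
    [[0,0,0],[0,0,0.001]],
    [[0,0,0],[0,0,0.002]],
    [[0,0,0],[0,0,0.003]],
    [[0,0,0],[0,0,0.004]]
  ]
}}

```text
t: 18.95
eef_pos: [0.5275, 0.0297, 0.1196]
tool_rot: [0.0, 0.903, 0.43, 0.001]
contact_force: [1.9, 0.1, -1.5]
gripper_width: 0.454
```

```bash
python3 sm.py 3
```

```text
t 19.1 Tz [ 0.109  0.012 -0.008 -0.004] m 0.027 j7 [-0.011 -0.023 -0.037 -0.013] num(yaw) [63.02 63.01 63.02 63.02]
```

Call:
{"fn": "play_rows", "kwargs": {
  "motion": [
    [[0,0,0],[0,0,0.001]],
    [[0,0,0],[0,0,0.002]],
    [[0,0,0],[0,0,0.003]],
    [[0,0,0],[0,0,0.004]]
  ]
}}

```text
t: 19.5
eef_pos: [0.5275, 0.0297, 0.1196]
tool_rot: [0.0, 0.908, 0.419, 0.001]
contact_force: [1.1, -0.2, -2.6]
gripper_width: 0.459
```

```bash
python3 sm.py 3
```

```text
t 19.65 Tz [ 0.075 -0.004 -0.004  0.001] m 0.017 j7 [-0.01  -0.023 -0.037 -0.012] num(yaw) [62.61 62.61 62.61 62.62]
```

Call:
{"fn": "play_rows", "kwargs": {
  "motion": [
    [[0,0,0],[0,0,0.001]],
    [[0,0,0],[0,0,0.002]],
    [[0,0,0],[0,0,0.003]],
    [[0,0,0],[0,0,0.004]]
  ]
}}

```text
t: 20.05
eef_pos: [0.5275, 0.0296, 0.1196]
tool_rot: [0.0, 0.913, 0.407, 0.001]
contact_force: [2.7, -0.3, -1.9]
gripper_width: 0.458
```

```bash
python3 sm.py 3
```

```text
t 20.2 Tz [ 0.088  0.07  -0.004 -0.045] m 0.027 j7 [-0.03  -0.043 -0.056 -0.03 ] num(yaw) [62.21 62.2  62.21 62.21]
```

Joint 7 torque shifted by 0.019 from its very repeatable pattern, which could be the stop starting. Taking smaller steps.

Call:
{"fn": "play_rows", "kwargs": {
  "motion": [
    [[0,0,0],[0,0,0.001]],
    [[0,0,0],[0,0,0.002]]
  ]
}}

```text
t: 20.4
eef_pos: [0.5275, 0.0297, 0.1196]
tool_rot: [0.0, 0.916, 0.402, 0.001]
contact_force: [1.8, 0.1, -1.8]
gripper_width: 0.454
```

```bash
python3 sm.py 3
```

```text
t 20.55 Tz [0.116 0.11  0.114 0.056] m 0.099 j7 [-0.062 -0.081 -0.092 -0.065] num(yaw) [62.01 62.   62.01 62.01]
```

Call:
{"fn": "play_rows", "kwargs": {
  "motion": [
    [[0,0,0],[0,0,0.001]],
    [[0,0,0],[0,0,0.002]]
  ]
}}

```text
t: 20.75
eef_pos: [0.5275, 0.0296, 0.1196]
tool_rot: [0.0, 0.918, 0.396, 0.001]
contact_force: [2.1, -0.2, -1.3]
gripper_width: 0.454
```

```bash
python3 sm.py 3 w12; python3 num.py w12 62|tail -1
```

```text
t 20.9 Tz [0.194 0.107 0.026 0.092] m 0.105 j7 [-0.103 -0.122 -0.131 -0.105] num(yaw) [61.81 61.8  61.81 61.81]
az 10.5 number 61.8
```

Joint 7 torque has climbed 0.035 N m per 0.2 number, three steps running. It is now about 0.09 N m above running friction, so the bolt is at its stop at about 62.3, with the dial reading 61.8. I'll stop here and let go.

Call:
{"fn": "play_rows", "kwargs": {
  "motion": [
    [[0,0,0],[0,0,0]],
    [[0,0,0],[0,0,0]],
    [[0,0,0],[0,0,0]],
    [[0,0,0],[0,0,0]],
    [[0,0,-0.1],[0,0,0]],
    [[0,0,-0.2],[0,0,0]],
    [[0,0,-0.25],[0,0,0]],
    [[0,0,-0.25],[0,0,0]]
  ],
  "fingers": 85
}}

```text
t: 21.7
eef_pos: [0.529, 0.0295, 0.2224]
tool_rot: [0.0, 0.918, 0.396, 0.004]
contact_force: [0.3, 0.1, 0.3]
gripper_width: 0.992
```

```bash
python3 st.py w13;python3 num.py w13 62; python3 -c "
from h import *; from station import bot
print(go(bot.get_obs(),(.530,-.127,.21),10.4))"
```

```text
t 21.75 p [0.5279 0.0298 0.2207] yaw -43.36 z [ 0.005   0.0025 -1.    ] q [-0.84  0.31  0.82  1.96 -0.28  0.98 -0.64] F [-0.33  0.63 -0.2 ] T [0.003 0.034 0.03 ] g 0.993
ring [0.52589837 0.02809233] 0.04762586560659004 54
index az 10.399999999999977
az 10.399999999999977 number 62.25
az 10.5 number 62.25
(array([-0.2814,  0.2729,  0.0258]), array([ 0.0007, -0.0006, -0.1493]))
```

View pics/w13.png

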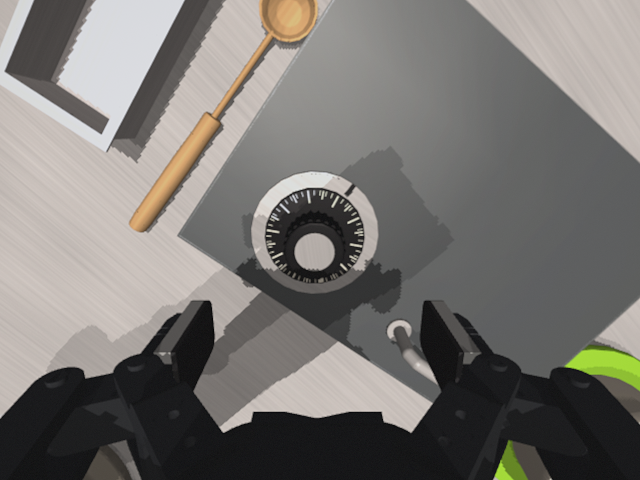

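The dial sprang back to about 62.25, right at the stop, and the spoon and pan haven't moved. Going over the handle, whose near post is at (398,330).

Call:
{"fn": "play_rows", "kwargs": {
  "motion": [
    [[-0.281,0.273,0.026],[0.0007,-0.0006,-0.149]],
    [[-0.281,0.273,0.026],[0.0007,-0.0006,-0.149]],
    [[-0.281,0.273,0.026],[0.0007,-0.0006,-0.149]],
    [[-0.281,0.273,0.026],[0.0007,-0.0006,-0.149]],
    [[-0.281,0.273,0.026],[0.0007,-0.0006,-0.149]],
    [[-0.281,0.273,0.026],[0.0007,-0.0006,-0.149]],
    [[-0.281,0.273,0.026],[0.0007,-0.0006,-0.149]],
    [[-0.281,0.273,0.026],[0.0007,-0.0006,-0.149]]
  ]
}}

```text
t: 22.55
eef_pos: [0.5292, -0.1268, 0.2085]
tool_rot: [-0.001, 0.641, 0.768, -0.001]
contact_force: [-0.0, -0.4, 0.5]
gripper_width: 0.995
```

```bash
python3 st.py w14
```

```text
t 22.6 p [ 0.5294 -0.1268  0.2087] yaw 10.17 z [-2.3e-03  6.0e-04 -1.0e+00] q [-0.38  0.33  0.62  1.92 -0.23  0.96  0.52] F [ 0.95 -1.18  0.62] T [-0.016  0.028 -0.007] g 0.996
```

View pics/w14.png

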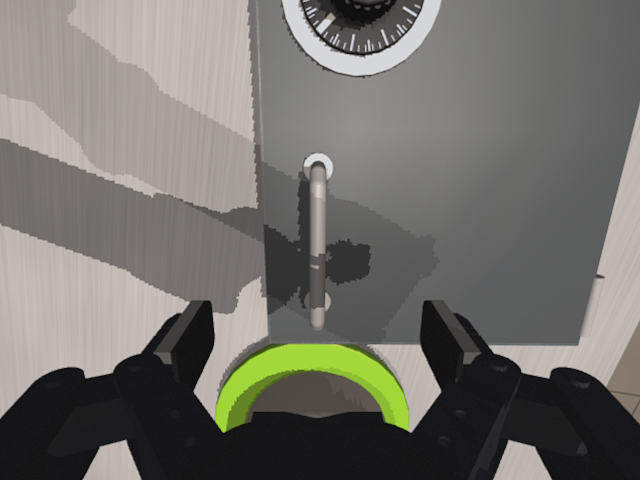

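Wrist: the handle bar lies upright in the picture at column 318, from rows 168 to 325, midway between the fingers. The turntable is below, clear of the tips. I'll check the height from two views, then grasp.

```bash
python3 - <<'E'
from h import *; from station import bot
w=dict(np.load("w14.npz"));t=dict(np.load("top0.npz"));s=dict(np.load("scene0.npz"))
for c,uv in((t,(399.5,259)),(s,(239.5,220))): print(tri(ray(w,318,247),ray(c,*uv)))
P=cloud(w)
for v in(180,200,220,240,260): 
    r=P[v,312:325]; r=r[np.isfinite(r[:,0])]; print(v,np.round(r[np.argmax(r[:,2])],4))
o=bot.get_obs(); print(go(o,(.5297,-.127,.124),10.4))
E
```

```text
(array([ 0.5284218 , -0.12628361,  0.13375345]), np.float64(0.00025886284559197427))
(array([ 0.52922796, -0.12698237,  0.12863098]), np.float64(0.0021844821587260364))
180 [ 0.5188 -0.0824  0.148 ]
200 [ 0.5242 -0.0929  0.1493]
220 [ 0.524  -0.1048  0.1497]
240 [ 0.5262 -0.117   0.1491]
260 [ 0.5314 -0.1288  0.1494]
(array([-0.0009,  0.0012,  0.2117]), array([-0.0003, -0.0002, -0.0006]))
```

Call:
{"fn": "play_rows", "kwargs": {
  "motion": [
    [[0,0.001,0.09],[0,0,-0.0006]],
    [[0,0.001,0.16],[0,0,-0.0006]],
    [[0,0.001,0.2],[0,0,-0.0006]],
    [[0,0.001,0.211],[0,0,-0.0006]],
    [[0,0.001,0.211],[0,0,-0.0006]],
    [[0,0.001,0.211],[0,0,-0.0006]]
  ]
}}

```text
t: 23.2
eef_pos: [0.5301, -0.1269, 0.125]
tool_rot: [-0.001, 0.641, 0.768, -0.0]
contact_force: [-0.2, -0.1, 0.4]
gripper_width: 0.999
```

Call:
{"fn": "play_rows", "kwargs": {
  "motion": [
    [[0,0,0],[0,0,0]],
    [[0,0,0],[0,0,0]],
    [[0,0,0],[0,0,0]],
    [[0,0,0],[0,0,0]],
    [[0,0,0],[0,0,0]],
    [[0,0,0],[0,0,0]],
    [[0,0,0],[0,0,0]],
    [[0,0,0],[0,0,0]]
  ],
  "fingers": 0,
  "grip_force": 40
}}

```text
t: 24.0
eef_pos: [0.5293, -0.127, 0.1249]
tool_rot: [-0.001, 0.641, 0.768, -0.001]
contact_force: [-5.5, 0.1, 6.0]
gripper_width: 0.099
```

```bash
python3 tq.py 2 w15
```

```text
T [-0.043  1.084 -0.068] sd [0.022 0.006 0.011] F [-5.46 -0.1   5.73] j7 [0.0267 0.0266]
t 24.1 p [ 0.5293 -0.127   0.1249] yaw 10.32 z [-2.8e-03  7.0e-04 -1.0e+00] q [-0.32  0.44  0.56  1.99 -0.32  0.8   0.61] F [-5.84 -0.46  5.73] T [-0.021  1.091 -0.057] g 0.094
```

View pics/w15.png

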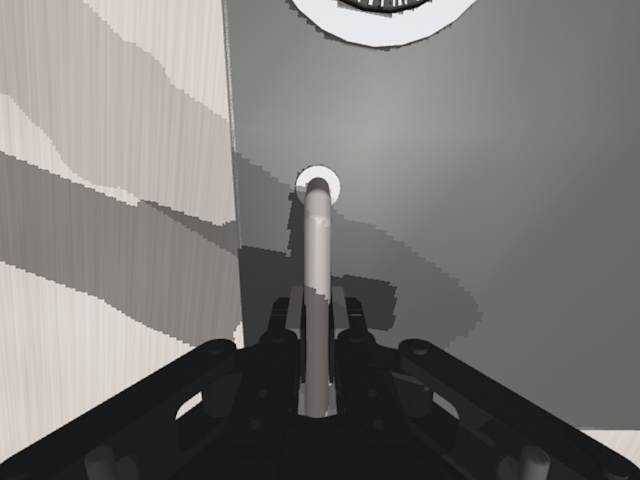

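Call:
{"fn": "play_rows", "kwargs": {
  "motion": [
    [[0,0.0006,-0.003],[0,0,0]],
    [[0,0.0013,-0.006],[0,0,0]],
    [[0,0.002,-0.01],[0,0,0]],
    [[0,0.003,-0.014],[0,0,0]],
    [[0,0.003,-0.014],[0,0,0]]
  ]
}}

```text
t: 24.6
eef_pos: [0.5304, -0.1267, 0.1305]
tool_rot: [-0.001, 0.641, 0.768, -0.001]
contact_force: [0.1, -1.0, -6.0]
gripper_width: 0.1
```

```bash
python3 tq.py 2 w16; python3 - <<'E'
import numpy as np
for th in np.arange(.1,1.31,.1):
    c,s=np.cos(th),np.sin(th); print(round(th,2),"ty %.4f tz %.4f"%((.205*(1-c)+.044*s)/.4,-(.205*s+.044*(c-1))/.4))
E
```

```text
T [-0.297  0.013 -0.008] sd [0.011 0.05  0.003] F [ 0.44 -1.16 -6.68] j7 [0.0217 0.0258]
t 24.7 p [ 0.5304 -0.1267  0.1305] yaw 10.32 z [-2.9e-03  7.0e-04 -1.0e+00] q [-0.32  0.44  0.56  1.99 -0.32  0.81  0.6 ] F [ 0.28 -1.44 -7.02] T [-0.286 -0.036 -0.005] g 0.102
0.1 ty 0.0135 tz -0.0506
0.2 ty 0.0321 tz -0.0996
0.3 ty 0.0554 tz -0.1465
0.4 ty 0.0833 tz -0.1909
0.5 ty 0.1155 tz -0.2322
0.6 ty 0.1516 tz -0.2702
0.7 ty 0.1914 tz -0.3043
0.8 ty 0.2343 tz -0.3343
0.9 ty 0.2801 tz -0.3598
1.0 ty 0.3282 tz -0.3807
1.1 ty 0.3781 tz -0.3966
1.2 ty 0.4293 tz -0.4075
1.3 ty 0.4814 tz -0.4132
```

The lid rises freely, with about 7 N at the handle. Following the arc now.

Call:
{"fn": "play_rows", "kwargs": {
  "motion": [
    [[0,0.0045,-0.018],[0,0,0]],
    [[0,0.0105,-0.0366],[0,0,0]],
    [[0,0.0196,-0.0611],[0,0,0]],
    [[0,0.0291,-0.0856],[0,0,0]],
    [[0,0.0405,-0.109],[0,0,0]],
    [[0,0.0524,-0.1325],[0,0,0]],
    [[0,0.066,-0.155],[0,0,0]],
    [[0,0.0803,-0.1769],[0,0,0]]
  ]
}}

```text
t: 25.5
eef_pos: [0.5607, -0.1213, 0.2016]
tool_rot: [-0.003, 0.641, 0.768, -0.002]
contact_force: [-6.5, -1.1, -6.3]
gripper_width: 0.097
```

```bash
python3 tq.py 2 w17; python3 -c "
from station import bot;import cv2
cv2.imwrite('pics/s17.png',bot.read_camera('scene')['pixels'][:,:,::-1])"
```

```text
T [-0.162  2.198 -0.065] sd [0.066 0.012 0.009] F [-10.36   0.21   5.17] j7 [ 0.0503 -0.0318]
t 25.6 p [ 0.5618 -0.1211  0.203 ] yaw 10.31 z [-0.0045  0.0016 -1.    ] q [-0.36  0.39  0.6   1.86 -0.26  0.98  0.53] F [-10.2    0.34   7.45] T [-0.096  2.21  -0.073] g 0.101
```

View pics/s17.png

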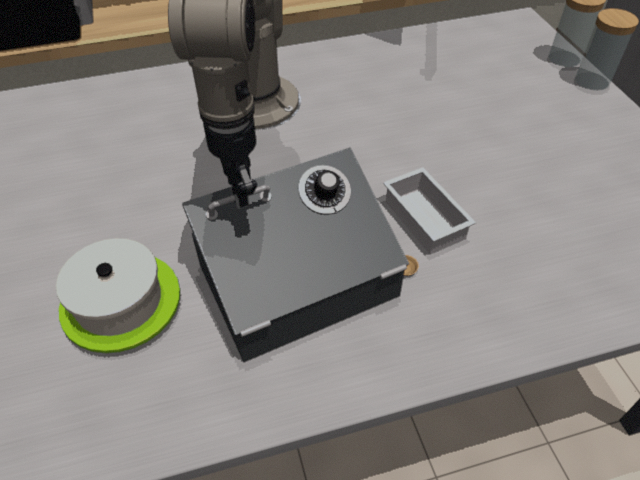

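Call:
{"fn": "play_rows", "kwargs": {
  "motion": [
    [[0,0.013,-0.017],[0,0,0]],
    [[0,0.029,-0.037],[0,0,0]],
    [[0,0.047,-0.0565],[0,0,0]],
    [[0,0.065,-0.075],[0,0,0]],
    [[0,0.085,-0.0925],[0,0,0]],
    [[0,0.105,-0.109],[0,0,0]],
    [[0,0.1265,-0.1245],[0,0,0]],
    [[0,0.148,-0.139],[0,0,0]]
  ]
}}

```text
t: 26.45
eef_pos: [0.6183, -0.1111, 0.2604]
tool_rot: [-0.005, 0.641, 0.767, -0.002]
contact_force: [-14.8, -0.7, 6.4]
gripper_width: 0.099
```

```bash
python3 tq.py 2 w18
```

```text
T [ 1.450e-01  3.391e+00 -3.000e-03] sd [0.04  0.309 0.004] F [-14.84   0.85  12.97] j7 [0.0454 0.0027]
t 26.55 p [ 0.6202 -0.1108  0.2618] yaw 10.3 z [-0.0053  0.0027 -1.    ] q [-0.36  0.43  0.61  1.66 -0.27  1.14  0.5 ] F [-13.39  -0.08  11.9 ] T [ 0.185  3.082 -0.007] g 0.099
```

Call:
{"fn": "play_rows", "kwargs": {
  "motion": [
    [[0,0.022,-0.014],[0,0,0]],
    [[0,0.044,-0.0285],[0,0,0]],
    [[0,0.0675,-0.0405],[0,0,0]],
    [[0,0.092,-0.051],[0,0,0]],
    [[0,0.117,-0.0605],[0,0,0]],
    [[0,0.1425,-0.067],[0,0,0]],
    [[0,0.168,-0.0726],[0,0,0]],
    [[0,0.168,-0.0726],[0,0,0]]
  ]
}}

```text
t: 27.35
eef_pos: [0.6891, -0.0985, 0.2922]
tool_rot: [-0.001, 0.64, 0.768, 0.0]
contact_force: [1.1, -1.7, -5.5]
gripper_width: 0.098
```

```bash
python3 tq.py 2 w19; python3 -c "
from station import bot;import cv2
cv2.imwrite('pics/s19.png',bot.read_camera('scene')['pixels'][:,:,::-1])"
```

```text
T [-0.374 -0.584 -0.092] sd [0.023 0.173 0.005] F [ 3.55 -1.52 -5.32] j7 [0.0323 0.0394]
t 27.45 p [ 0.6891 -0.0985  0.2922] yaw 10.35 z [ 7.0e-04  2.5e-03 -1.0e+00] q [-0.34  0.52  0.6   1.46 -0.3   1.26  0.47] F [ 4.19 -1.85 -6.08] T [-0.397 -0.757 -0.097] g 0.104
```

View pics/s19.png

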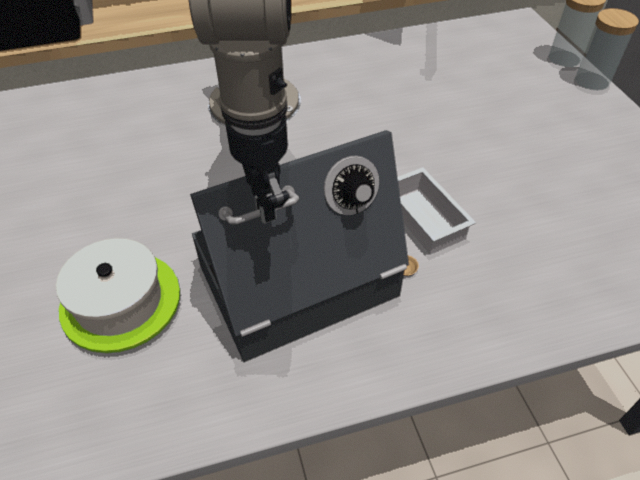

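View pics/w19.png

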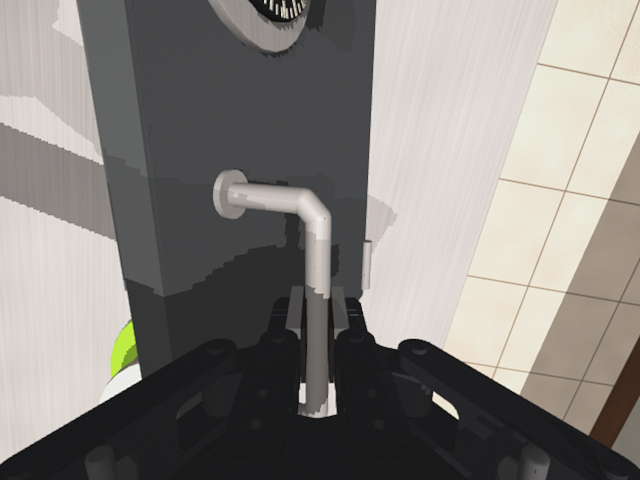

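Scene: the lid stands steeply open, and nothing around it has moved. I'll release with a small opening because the lid is close behind the left finger, then rise straight up.

Call:
{"fn": "play_rows", "kwargs": {
  "motion": [
    [[0,0,0],[0,0,0]],
    [[0,0,0],[0,0,0]],
    [[0,0,0],[0,0,0]],
    [[0,0,0],[0,0,0]]
  ],
  "fingers": 28
}}

```text
t: 27.9
eef_pos: [0.6889, -0.0983, 0.2926]
tool_rot: [-0.0, 0.64, 0.768, 0.002]
contact_force: [0.9, -0.4, -0.8]
gripper_width: 0.326
```

```bash
python3 st.py w20
```

```text
t 27.95 p [ 0.6888 -0.0983  0.2924] yaw 10.36 z [ 0.001   0.0029 -1.    ] q [-0.34  0.52  0.6   1.46 -0.3   1.26  0.47] F [ 1.31  0.25 -1.  ] T [0.045 0.054 0.021] g 0.333
```

View pics/w20.png

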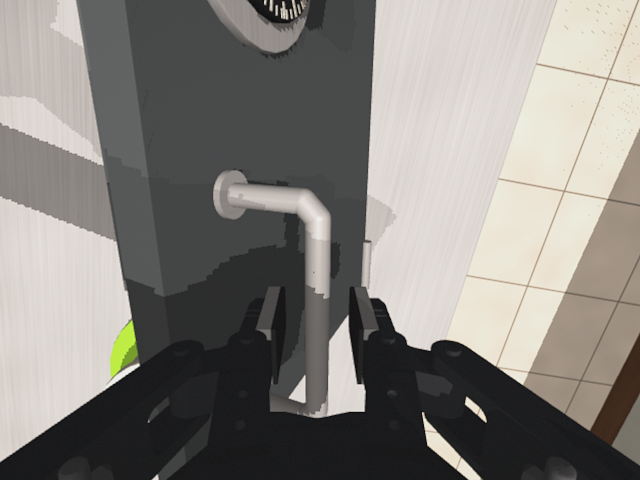

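The fingers are clear of the bar on both sides (bar at column 317, pads at about 275 and 355) and contact force is near zero. Rising.

Call:
{"fn": "play_rows", "kwargs": {
  "motion": [
    [[0,0,-0.04],[0,0,0]],
    [[0,0,-0.09],[0,0,0]],
    [[0,0,-0.16],[0,0,0]],
    [[0,0,-0.25],[0,0,0]],
    [[0,0,-0.3],[0,0,0]],
    [[0,0,-0.3],[0,0,0]]
  ]
}}

```text
t: 28.55
eef_pos: [0.6899, -0.0996, 0.4178]
tool_rot: [0.003, 0.641, 0.768, 0.004]
contact_force: [-0.0, 0.2, -0.8]
gripper_width: 0.328
```

```bash
python3 st.py w21; python3 - <<'E'
from h import *; from station import bot
for n in("scene","top"):
    c=bot.read_camera(n); cv2.imwrite(f"pics/{n}21.png",c["pixels"][:,:,::-1])
    P=cloud(c); C=np.array([.600,-.0385]); a=np.radians(10.4); D=P[...,:2]-C; bx=D[...,0]*np.cos(a)+D[...,1]*np.sin(a); by=-D[...,0]*np.sin(a)+D[...,1]*np.cos(a)
    m=(abs(by+.01)<.03)&(bx>-.03)&(bx<.118)&(P[...,2]>.13)&(P[...,2]<.3)
    if m.sum()>30:
        s=np.polyfit(P[m][:,2],bx[m],1)[0]; print(n,m.sum(),"lid angle",np.arctan2(1,-s))
E
```

```text
t 28.6 p [ 0.6893 -0.0992  0.4152] yaw 10.34 z [ 0.0052  0.0025 -1.    ] q [-0.34  0.47  0.63  1.27 -0.27  1.49  0.44] F [-0.35  0.08 -0.56] T [-0.019  0.034 -0.008] g 0.326
scene 3602 lid angle 1.158136828680045
top 34 lid angle 1.1552178674392544
```

View pics/scene21.png

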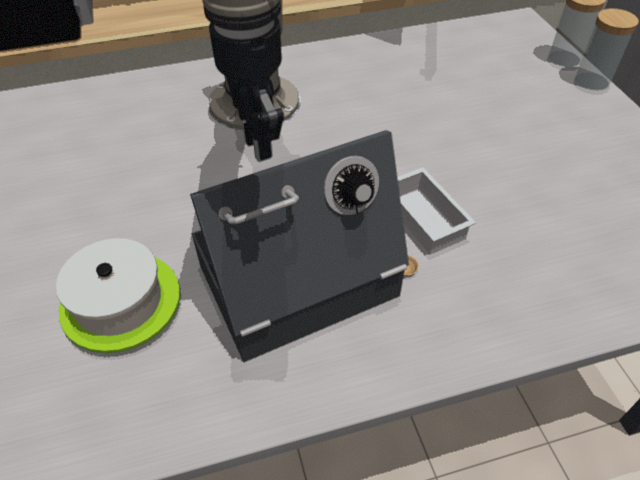

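View pics/top21.png

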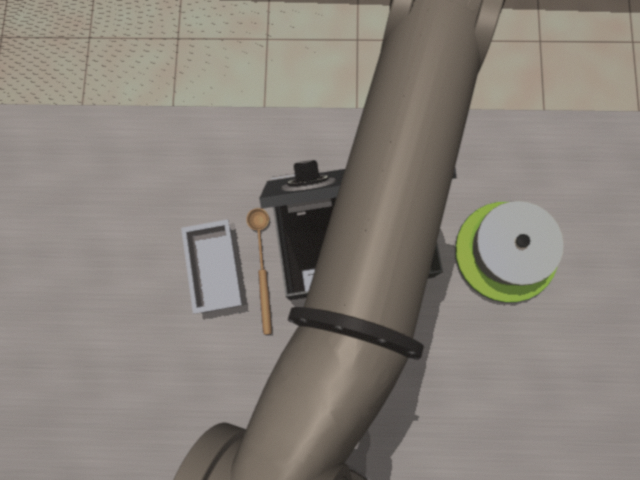

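The lid stands open at about 1.157 rad, agreed by both views. The gripper is clear, and the pan, spoon, turntable and tin are at the same pixels as at the start. Handing in.

```bash
python3 -c "
from station import bot
print(bot.hand_in())"
```

```text
the job is handed in; nothing more can be done
None
```

The lock box is open: the lid stands at about 1.16 rad (two camera views gave 1.158 and 1.155) and the robot is touching nothing. I handed the job in at about 28.6 s of the 72 s allowed; no verdict is reported.

- **Dial:** It started at 76.6. I turned it right to 60.0, then left to 84.0 (camera reading 83.95), then right past 76. From 69.5 I crept on in steps of 0.4 number, then 0.2 once the torque changed.
- **Stop:** I felt the bolt stop at about 62.3 and went no further than 61.8. The torque had then risen about 0.09 N m, just under the 0.1 N m given as the sign of the stop and well short of the 0.2 N m that forces the lock. After I let go, the dial settled at 62.25.
- **Lid:** It lifted at about 7 N, so the bolt was free. Contact force peaked at about 20 N while following the arc.
- **Surroundings:** The spoon, pan, turntable and tin looked unmoved in the last pictures.
- **Disagreements:**
  - At 84 the index line was hidden by a finger, so that reading uses the index direction measured earlier.
  - Triangulating the handle's height gave 129–134 mm, because the matched points were poor. I used the depth reading of about 144 mm instead, which agrees with the text.

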